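# Stow the microscope objectives in their colour-coded seats

## Robot

A 6-joint arm with a two-finger parallel gripper is mounted at the origin on the work surface. World frame = base frame: x ahead of the robot, y to its left, z up, the work surface at z = 0. Lengths are in m, angles in rad, forces in N, time in s.
With the tool pointing down it reaches from about 0.225 to 0.875 m from the base axis. Payload 3.4 kg.
Tool frame: the origin (TCP) lies on the centre line of the jaws, within the pads' length; the fingertips stand 17 mm ahead of it and the grasp point (between the pads) lies 2 mm behind it (manip.finger_overhang is the distance from the TCP to the fingertips, in m); y points along the fingers, x is the direction in which the jaws open and shut, and the axes are right-handed (so a half turn about y gives the same grasp; the last joint's range is limited). The gripper opens to 85 mm and grips with 20 to 120 N. Pads are 22 mm wide; open, the fingers measure 114 mm over their backs; the gripper's body (76 mm by 85 mm) begins 54 mm behind the grasp point. The pads swing forward as they close: fully open they stand 13 mm farther back than shut.
Start: joints at [-1.463, 0.276, 1.505, -0, 1.361, -0.121], TCP at [0.13, -0.56, 0.248] pointing down, gripper open.
Joint ranges: [-2.89, 2.89], [-0.75, 2.08], [0.22, 2.7], [-1.18, 4.32], [0.11, 2.71], [-2.7, 2.7]. Speed limits (rad/s): [2.57, 2.57, 3.14, 3.14, 3.14, 3.14].

## Interface

Orientations are given as a unit quaternion [w, x, y, z].
In Python, from rig import manip gives the robot as it stands.
- The arm moves only by the tool arm_command, never from a script. Its argument "commands" is a list of rows, each a list of 3 entries, a list of its own where there are three numbers: the finger opening in cm, from 0 to 8.54, then the shift along the world's x, y, z in cm, then the turn about the world's z in rad. A call has 1 to 12 rows; each row shifts and turns the commanded pose from where the row before left it; what a row does not reach is not made up. A row lasts 1/10 s, in which the tool goes at most 50 mm and 8.59 degrees, less where a joint would pass 70% of its speed; a pose out of reach is approached as far as the arm can. A call with a gripper value outside its range is refused whole. The fingers move at their own pace and stop on an object; "grip_force" is the grip in N (left out, the last holds). Time passes only in rows, so rows that do not move let the fingers close. It gives the time, the measured TCP pose, the force and the opening at its end, in the units of the state.
- manip.get_state(): the state, without advancing time (a new reading comes with each control period).
- manip.get_image(name): name is "scene" or "top" or "wrist"; returns a dict with "pixels" (420x560x3 uint8, red, green, blue), "range_z" (420x560 float32, m along the optical axis (not along the pixel's ray), 0 where there is no reading), "intrinsics" (3x3 intrinsics, pixels), "R" (3x3) and "t" (3): a world point X has camera coordinates R X + t. Camera axes: x right, y down, z forward; pixel columns grow to the right and rows downward; lengths in m; the calibration is good to about 2 mm. A picture is of the moment at which its call begins.
- manip.sign_off(): hands the job in, once; it reports no verdict.
The state is a dict: "clock": time; "qpos": joint angles; "qd": joint speeds; "effort": joint torques, N m; "position": TCP position; "ee_rot": TCP orientation; "contact_force": force on the tool from outside, world axes, zero at the start; "moment": the same for the moment, N m; "width": finger opening in m.
Only numpy, scipy, OpenCV 4.12 (cv2) and the standard library are available. Lean on these libraries where they do the work, as an engineer would, in place of code of your own. Each camera call takes 0.05 s, during which the arm holds its last target.

## Task

The cleaned objective lenses are standing about the bench: put each of the four loose ones (red, yellow, green and blue ring) into the storage seat whose collar has the same colour, upright with its foot down on the floor of the seat. Set the lenses down gently rather than dropping them, and leave the white-ringed lens that is already stowed and the amber oil bottle undisturbed.

Things in the scene. Friction and masses are not known exactly. Their poses are not given: they have to be found in the camera images.
- lens_red: loose microscope objective lens standing nose up on the bench: bare-metal cylinder 30 mm across, 50 mm tall, with a red ring and tapered red shoulder from 32 to 44 mm above its foot, 17 mm nose on top. Sides straight from 5 to 38 mm above the foot (a 25 mm thread). About 0.16 kg. Origin: centre of its underside; z up its axis
- lens_yellow: loose microscope objective lens standing nose up on the bench: bare-metal cylinder 30 mm across, 54 mm tall, with a yellow ring and tapered yellow shoulder from 36 to 48 mm above its foot, 17 mm nose on top. Sides straight from 5 to 42 mm above the foot (a 25 mm thread). About 0.16 kg. Origin: centre of its underside; z up its axis
- lens_green: loose microscope objective lens standing nose up on the bench: bare-metal cylinder 30 mm across, 58 mm tall, with a green ring and tapered green shoulder from 40 to 52 mm above its foot, 17 mm nose on top. Sides straight from 5 to 46 mm above the foot (a 25 mm thread). About 0.16 kg. Origin: centre of its underside; z up its axis
- lens_blue: loose microscope objective lens standing nose up on the bench: bare-metal cylinder 30 mm across, 62 mm tall, with a blue ring and tapered blue shoulder from 44 to 56 mm above its foot, 17 mm nose on top. Sides straight from 5 to 50 mm above the foot (a 25 mm thread). About 0.16 kg. Origin: centre of its underside; z up its axis
- seat_red: fixed storage seat for the red lens: black base 72 mm square, 4 mm thick, with a red round collar, 66 mm across outside, 56 mm inside, rim 16 mm above the bench. The lens stands inside on the black floor, 4 mm above the bench; grip it at least 16 mm above its foot so the fingers clear the rim. Origin: centre of the underside, on the bench; z up
- seat_yellow: fixed storage seat for the yellow lens: black base 72 mm square, 4 mm thick, with a yellow round collar, 66 mm across outside, 56 mm inside, rim 16 mm above the bench. The lens stands inside on the black floor, 4 mm above the bench; grip it at least 16 mm above its foot so the fingers clear the rim. Origin: centre of the underside, on the bench; z up
- seat_green: fixed storage seat for the green lens: black base 72 mm square, 4 mm thick, with a green round collar, 66 mm across outside, 56 mm inside, rim 16 mm above the bench. The lens stands inside on the black floor, 4 mm above the bench; grip it at least 16 mm above its foot so the fingers clear the rim. Origin: centre of the underside, on the bench; z up
- seat_blue: fixed storage seat for the blue lens: black base 72 mm square, 4 mm thick, with a blue round collar, 66 mm across outside, 56 mm inside, rim 16 mm above the bench. The lens stands inside on the black floor, 4 mm above the bench; grip it at least 16 mm above its foot so the fingers clear the rim. Origin: centre of the underside, on the bench; z up
- lens_white: a white-ringed objective lens (30 mm across, 62 mm tall) already standing in its own seat with a white collar, somewhere among the others; not to be disturbed. Origin: centre of its foot, 4 mm above the bench
- oil_bottle: small amber bottle of immersion oil with a black cap, loose on the bench among the lenses, 28 mm across and 58 mm tall; not to be disturbed. Origin: centre of its underside

How it is judged:
At the end, for the whole second after the job is handed in: Each of the red, yellow, green and blue lenses stands in the seat of its own colour: inside the collar (axis within 14.5 mm of the seat's centre), foot on the seat's floor (foot less than 8 mm above the bench), upright within 0.12 rad and at rest (under 0.02 m/s) (horizontal distance between lens_red and seat_red below 0.0145 m and z of lens_red in the frame of seat_red below 0.008 m and angle between each of lens_red, lens_yellow, lens_green, lens_blue's own z axis and vertical below 0.12 rad and linear speed of each of lens_red, lens_yellow, lens_green, lens_blue below 0.02 m/s and horizontal distance between lens_yellow and seat_yellow below 0.0145 m and z of lens_yellow in the frame of seat_yellow below 0.008 m and horizontal distance between lens_green and seat_green below 0.0145 m and z of lens_green in the frame of seat_green below 0.008 m and horizontal distance between lens_blue and seat_blue below 0.0145 m and z of lens_blue in the frame of seat_blue below 0.008 m); the robot touches nothing.
It fails at once if a loose lens is dropped or flung: faster than 0.6 m/s with its foot within 3 cm of the bench ((height (world z) of lens_red below 0.03 m and linear speed of lens_red above 0.6 m/s) or (height (world z) of lens_yellow below 0.03 m and linear speed of lens_yellow above 0.6 m/s) or (height (world z) of lens_green below 0.03 m and linear speed of lens_green above 0.6 m/s) or (height (world z) of lens_blue below 0.03 m and linear speed of lens_blue above 0.6 m/s)).
It fails at once if the stowed white-ringed lens is shifted by more than 2 cm or knocked over (distance of lens_white from where it was at the start of the episode above 0.02 m or angle between lens_white's own z axis and vertical above 0.5 rad).
It fails at once if the oil bottle is shifted by more than 2 cm or knocked over (distance of oil_bottle from where it was at the start of the episode above 0.02 m or angle between oil_bottle's own z axis and vertical above 0.5 rad).
It also fails if it takes over 90 s, if anything falls off the work surface, if the arm or the gripper's body presses on something with over 40 N, if the wrist force passes 120 N, or if a joint passes its speed limit or range.

## Working session

There is one attempt and no reset: what is moved stays moved. The work goes in short steps, Python scripts to look and compute and a tool call to move; the robot and the scene stay as the last step left them, time stands still between calls to the robot, and variables do not carry over. Pictures are saved under pics/ and viewed, and the job is handed in when it is done.

Besides the shell and the picture viewer there is one more tool, called after "Emit:" by a JSON object that holds its "name" and its "arguments". arm_command: Moves the arm, as the interface text tells. Its arguments: {"type":"object","properties":{"commands":{"type":"array"},"grip_force":{"type":"number"}},"required":["commands"]}

```bash
mkdir -p pics
python3 - <<'E'
from rig import manip
import cv2,numpy as np
print(manip.get_state())
for n in("top","scene"):
    d=manip.get_image(n); cv2.imwrite(f"pics/{n}0.png",d["pixels"][:,:,::-1]); np.savez(f"{n}0.npz",**d)
    print(n,d["intrinsics"],d["R"],d["t"])
E
```

```text
{'clock': 0.0, 'qpos': array([-1.46299497e+00,  2.76618156e-01,  1.50613641e+00,  4.94570615e-05,
        1.36068146e+00, -1.21005272e-01]), 'qd': array([ 4.25777896e-04, -3.14296896e-05,  1.30900363e-03, -3.50351240e-04,
        1.40580893e-03,  1.87497455e-04]), 'effort': array([ 5.13259238e-04, -4.16774225e+01, -2.45805430e+01,  4.61330455e-05,
        1.11402958e-02, -8.82394232e-06]), 'position': array([ 0.13037422, -0.55952316,  0.24742516]), 'ee_rot': array([ 0.55428187, -0.5533301 ,  0.44010288, -0.43921164]), 'contact_force': array([-0.80249969, -0.2132223 ,  0.03996061]), 'moment': array([-0.01511351,  0.03413837, -0.01235827]), 'width': 0.08563281351616463}
top [[484.0638991    0.         278.33076393]
 [  0.         484.0638991  208.63145578]
 [  0.           0.           1.        ]] [[ 0.01840227 -0.99981062  0.00633065]
 [-0.99717333 -0.01881432 -0.07274181]
 [ 0.07284714 -0.00497414 -0.99733071]] [0.00163204 0.54051846 0.97536765]
scene [[524.78411782   0.         279.30854456]
 [  0.         524.78411782 212.15795754]
 [  0.           0.           1.        ]] [[-0.16471458  0.98632537 -0.00560019]
 [ 0.84511103  0.1381999  -0.51641856]
 [-0.50858279 -0.08979445 -0.85631799]] [ 0.08841252 -0.39888472  1.25018543]
```

View pics/top0.png

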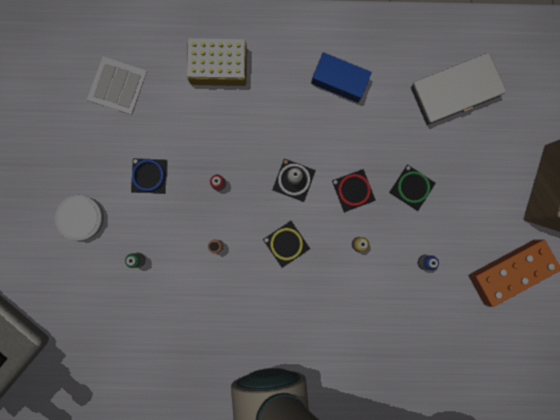

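View pics/scene0.png

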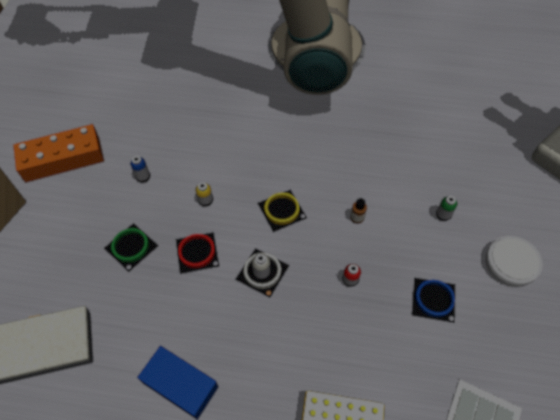

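```bash
cat > h.py <<'E'
import numpy as np,cv2
def cloud(d):
    K=d["intrinsics"];z=d["range_z"];v,u=np.mgrid[:z.shape[0],:z.shape[1]]
    c=np.stack([(u-K[0,2])/K[0,0]*z,(v-K[1,2])/K[1,1]*z,z],-1)
    return (c-d["t"])@d["R"]
def circ(p):
    A=np.c_[2*p,np.ones(len(p))];s=np.linalg.lstsq(A,(p**2).sum(1),rcond=None)[0]
    return s[:2],np.sqrt(s[2]+s[:2]@s[:2])
E
python3 - <<'E'
from h import *
px={"top":dict(L_red=(217,182),L_yellow=(361,244),L_green=(134,260),L_blue=(430,263),bottle=(215,246),white=(295,178),S_red=(354,190),S_yellow=(286,244),S_green=(413,187),S_blue=(148,175)),
"scene":dict(L_red=(351,273),L_yellow=(204,193),L_green=(447,207),L_blue=(140,166),bottle=(359,208),white=(261,265),S_red=(196,251),S_yellow=(282,208),S_green=(130,245),S_blue=(436,297))}
for n in px:
    d=dict(np.load(n+"0.npz"));W=cloud(d)
    print(n,"bench z",np.median(W[300:320,200:240,2]) if n=="top" else np.median(W[330:350,230:260,2]))
    hsv=cv2.cvtColor(d["pixels"],cv2.COLOR_RGB2HSV)
    for k,(u,v) in px[n].items():
        r=24 if k[0]=="S" else 16
        P=W[v-r:v+r+1,u-r:u+r+1].reshape(-1,3); H=hsv[v-r:v+r+1,u-r:u+r+1].reshape(-1,3)
        if k[0]=="S":
            m=(H[:,1]>120)&(H[:,2]>60)&(P[:,2]>.008)&(P[:,2]<.024); q=P[m]
            c,rr=circ(q[:,:2]); print(k,len(q),"c",c.round(4),"r",rr.round(4),"z",np.median(q[:,2]).round(4))
        else:
            zt=np.percentile(P[:,2],99); q=P[P[:,2]>zt-.005]
            q2=P[P[:,2]>.012] 
            print(k,"ztop",zt.round(4),"n",len(q),"mid",((q.max(0)+q.min(0))/2)[:2].round(4),q.mean(0)[:2].round(4),"ext",np.ptp(q,0)[:2].round(4),"| all",((q2.max(0)+q2.min(0))/2)[:2].round(4),np.ptp(q2,0)[:2].round(4))
E
```

```text
top bench z 0.00035731901822831375
L_red ztop 0.0524 n 54 mid [0.5336 0.081 ] [0.581  0.1263] ext [0.1315 0.1287] | all [0.5376 0.084 ] [0.1393 0.1346]
L_yellow ztop 0.0559 n 56 mid [ 0.471  -0.0731] [ 0.4713 -0.1494] ext [0.0158 0.1794] | all [ 0.471  -0.0771] [0.0285 0.1875]
L_green ztop 0.0604 n 65 mid [0.4448 0.1617] [0.434  0.2727] ext [0.0463 0.2901] | all [0.4418 0.1654] [0.0523 0.2974]
L_blue ztop 0.0651 n 57 mid [ 0.4492 -0.142 ] [ 0.4389 -0.2759] ext [0.0373 0.3173] | all [ 0.4454 -0.1446] [0.045  0.3225]
bottle ztop 0.0599 n 65 mid [0.4617 0.0818] [0.462  0.1327] ext [0.0157 0.1303] | all [0.4625 0.0839] [0.0264 0.1344]
white ztop 0.0683 n 63 mid [ 0.541  -0.0055] [ 0.5914 -0.0154] ext [0.1462 0.0442] | all [ 0.5513 -0.0171] [0.1668 0.0675]
S_red 250 c [ 0.5835 -0.1447] r 0.0303 z 0.0158
S_yellow 236 c [ 0.4693 -0.006 ] r 0.0302 z 0.0158
S_green 198 c [ 0.5919 -0.2681] r 0.0302 z 0.0157
S_blue 219 c [0.6061 0.2845] r 0.0303 z 0.0159
scene bench z -0.0002297750987602191
L_red ztop 0.051 n 77 mid [0.7873 0.1131] [0.6044 0.1354] ext [0.4005 0.0659] | all [0.7832 0.1161] [0.4086 0.0718]
L_yellow ztop 0.0551 n 65 mid [ 0.7263 -0.0423] [ 0.5052 -0.1419] ext [0.5224 0.2449] | all [ 0.724  -0.0461] [0.5269 0.2526]
L_green ztop 0.0594 n 71 mid [0.7054 0.1936] [0.4636 0.2862] ext [0.5643 0.2269] | all [0.704 0.197] [0.567  0.2336]
L_blue ztop 0.0642 n 58 mid [ 0.7085 -0.1103] [ 0.5053 -0.2477] ext [0.5579 0.3811] | all [ 0.7059 -0.1134] [0.5631 0.3871]
bottle ztop 0.0598 n 76 mid [0.7209 0.113 ] [0.5118 0.1323] ext [0.5332 0.0657] | all [0.7204 0.1159] [0.5342 0.0714]
white ztop 0.0675 n 78 mid [0.7933 0.026 ] [ 0.6278 -0.015 ] ext [0.3885 0.1084] | all [0.779  0.0144] [0.417  0.1315]
S_red 332 c [ 0.5855 -0.1449] r 0.0303 z 0.0147
S_yellow 304 c [ 0.4714 -0.0061] r 0.0302 z 0.0146
S_green 205 c [ 0.5933 -0.2687] r 0.0301 z 0.0153
S_blue 307 c [0.6075 0.2841] r 0.0302 z 0.0154
```

Seats agree within 2 mm (r≈30.3 mm, rim ≈16 mm). The lens numbers are polluted by no-reading pixels (range 0); I'll mask those.

Run:
```python
from h import *
from scipy.spatial.transform import Rotation as R
px={"top":dict(L_red=(217,182),L_yellow=(361,244),L_green=(134,260),L_blue=(430,263),bottle=(215,246),white=(295,178)),
"scene":dict(L_red=(351,273),L_yellow=(204,193),L_green=(447,207),L_blue=(140,166),bottle=(359,208),white=(261,265))}
for n in px:
    d=dict(np.load(n+"0.npz"));W=cloud(d);ok=d["range_z"]>.1
    for k,(u,v) in px[n].items():
        r=16
        P=W[v-r:v+r+1,u-r:u+r+1].reshape(-1,3)[ok[v-r:v+r+1,u-r:u+r+1].ravel()]
        zt=np.percentile(P[:,2],99.3); q=P[P[:,2]>zt-.004]
        print(n,k,"ztop",zt.round(4),"n",len(q),"mid",((q.max(0)+q.min(0))/2)[:2].round(4),q.mean(0)[:2].round(4),"ext",np.ptp(q,0)[:2].round(4))
q=[ 0.55428187, -0.5533301 ,  0.44010288, -0.43921164]
print(R.from_quat(q,scalar_first=True).as_matrix().round(3))
```

```text
top L_red ztop 0.0521 n 48 mid [0.5922 0.1373] [0.5927 0.1374] ext [0.0144 0.0161]
top L_yellow ztop 0.0562 n 51 mid [ 0.471  -0.1556] [ 0.4712 -0.1555] ext [0.0158 0.0144]
top L_green ztop 0.0593 n 59 mid [0.4294 0.2988] [0.4306 0.2987] ext [0.0157 0.0159]
top L_blue ztop 0.0651 n 45 mid [ 0.4374 -0.2919] [ 0.4372 -0.2921] ext [0.0137 0.0164]
top bottle ztop 0.0599 n 59 mid [0.4617 0.1381] [0.4618 0.1383] ext [0.0157 0.0177]
top white ztop 0.0679 n 55 mid [ 0.6062 -0.0197] [ 0.6067 -0.0193] ext [0.0158 0.0158]
scene L_red ztop 0.0511 n 68 mid [0.5946 0.1368] [0.594  0.1367] ext [0.0151 0.0141]
scene L_yellow ztop 0.055 n 54 mid [ 0.4732 -0.1564] [ 0.4732 -0.1564] ext [0.0162 0.0152]
scene L_green ztop 0.0594 n 59 mid [0.4329 0.2995] [0.4319 0.2986] ext [0.0193 0.015 ]
scene L_blue ztop 0.0636 n 51 mid [ 0.4382 -0.2927] [ 0.4392 -0.2927] ext [0.0172 0.0163]
scene bottle ztop 0.0595 n 67 mid [0.4633 0.1376] [0.4635 0.1377] ext [0.0182 0.0166]
scene white ztop 0.0674 n 69 mid [ 0.6079 -0.0201] [ 0.6079 -0.0202] ext [0.0178 0.0162]
[[ 0.227 -0.     0.974]
 [-0.974  0.002  0.227]
 [-0.002 -1.     0.   ]]
```

Emit:
{"name": "arm_command", "arguments": {"commands": [[8.5,[2.5,2.2,-0.6],0],[8.5,[2.5,2.2,-0.6],0],[8.5,[2.5,2.2,-0.6],0],[8.5,[2.5,2.2,-0.6],0],[8.5,[2.5,2.2,-0.6],0],[8.5,[2.5,2.2,-0.6],0],[8.5,[2.5,2.2,-0.6],0],[8.5,[2.5,2.2,-0.6],0],[8.5,[2.5,2.2,-0.6],0],[8.5,[2.5,2.2,-0.6],0],[8.5,[2.5,2.2,-0.6],0],[8.5,[2.5,2.2,-0.6],0]], "grip_force": 40}}

```text
clock: 1.3
position: [0.4311, -0.2948, 0.1758]
ee_rot: [-0.554, 0.554, -0.44, 0.439]
contact_force: [0.5, -1.1, 0.3]
width: 0.0851
```

Emit:
{"name": "arm_command", "arguments": {"commands": [[8.5,[0.7,0.2,-2],0],[8.5,[0,0,-2],0],[8.5,[0,0,-2],0],[8.5,[0,0,-1],0],[8.5,[0,0,0],0]]}}

```text
clock: 1.8
position: [0.4364, -0.2932, 0.1048]
ee_rot: [0.554, -0.554, 0.441, -0.438]
contact_force: [0.2, -0.7, -0.6]
width: 0.0849
```

Run:
```python
from rig import manip
import cv2,numpy as np
from h import *
print(manip.get_state()["position"])
d=manip.get_image("wrist"); cv2.imwrite("pics/w1.png",d["pixels"][:,:,::-1]); np.savez("w1.npz",**d)
W=cloud(d);ok=(d["range_z"]>.03)&(W[...,2]>.057)&(W[...,2]<.07);ok&=np.hypot(W[...,0]-.438,W[...,1]+.292)<.02
q=W[ok];print(len(q),(q.max(0)+q.min(0))/2,np.ptp(q,0))
```

```text
[ 0.43642483 -0.29324797  0.10480289]
714 [ 0.43819606 -0.29237739  0.06007976] [0.01705558 0.01669128 0.00609174]
```

View pics/w1.png

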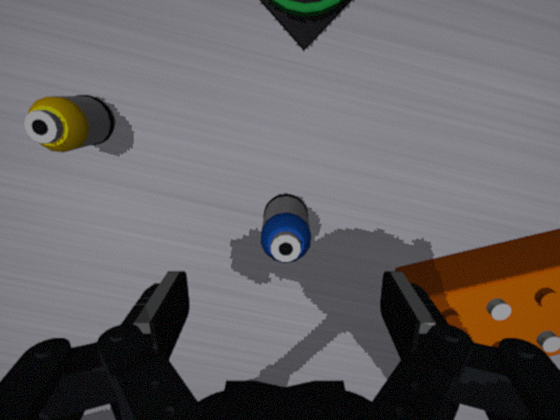

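Emit:
{"name": "arm_command", "arguments": {"commands": [[6.5,[0.2,0.1,-1.5],0],[6.5,[0,0,-1.5],0],[6.5,[0,0,-1.5],0],[6.5,[0,0,-1.5],0],[6.5,[0,0,-1],0],[6.5,[0,0,0],0],[2.5,[0,0,0],0],[2.5,[0,0,0],0],[2.5,[0,0,0],0],[2.5,[0,0,0],0],[2.5,[0,0,0],0]]}}

```text
clock: 2.95
position: [0.4399, -0.2935, 0.0373]
ee_rot: [-0.554, 0.554, -0.439, 0.44]
contact_force: [-0.9, -0.1, 6.3]
width: 0.0289
```

Run:
```python
from rig import manip
import cv2,numpy as np
print(manip.get_state())
d=manip.get_image("wrist"); cv2.imwrite("pics/w2.png",d["pixels"][:,:,::-1])
```

```text
{'clock': 2.95, 'qpos': array([-7.19910004e-01,  4.14001004e-01,  1.89663212e+00, -1.15282064e-04,
        8.28992863e-01,  6.22160115e-01]), 'qd': array([-0.00053741, -0.00033333,  0.00101133, -0.0002324 ,  0.00162717,
       -0.00136677]), 'effort': array([-5.36682364e-02, -3.87769532e+01, -1.54887217e+01,  2.49750522e-02,
       -2.24047336e-01, -2.30395228e-03]), 'position': array([ 0.43993401, -0.29351744,  0.03730074]), 'ee_rot': array([-0.55374364,  0.55387167, -0.43896207,  0.44034811]), 'contact_force': array([-0.9372983 , -0.07330486,  6.33041921]), 'moment': array([ 0.02580339,  0.12542736, -0.04040165]), 'width': 0.02885447935190644}
```

View pics/w2.png

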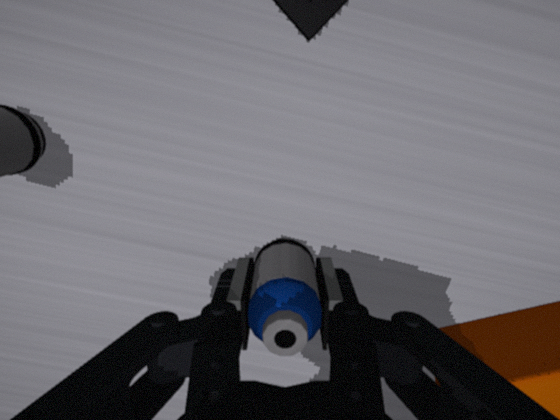

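Emit:
{"name": "arm_command", "arguments": {"commands": [[2.5,[0,0,1],0],[2.5,[0,0,3],0],[2.5,[0,0,4],0],[2.5,[0,0,4],0],[2.5,[0.5,2,0],0],[2.5,[1,3.5,0],0],[2.5,[1,3.5,0],0],[2.5,[1,3.5,0],0],[2.5,[1,3.5,0],0],[2.5,[1,3.5,0],0],[2.5,[1,3.5,0],0],[2.5,[1,3.5,0],0]]}}

```text
clock: 4.2
position: [0.5143, -0.0265, 0.1567]
ee_rot: [-0.554, 0.554, -0.44, 0.44]
contact_force: [0.4, -0.3, -2.1]
width: 0.0288
```

Emit:
{"name": "arm_command", "arguments": {"commands": [[2.5,[1,3.5,0],0],[2.5,[1,3.5,0],0],[2.5,[1,3.5,0],0],[2.5,[1,3.5,0],0],[2.5,[1,3.5,0],0],[2.5,[1,3.5,0],0],[2.5,[1,3.5,0],0],[2.5,[1,3.5,0],0],[2.5,[1,2,0],0],[2.5,[0.2,0.5,0],0],[2.5,[0,0,0],0]]}}

```text
clock: 5.3
position: [0.606, 0.2773, 0.156]
ee_rot: [-0.554, 0.555, -0.439, 0.439]
contact_force: [-0.7, -1.5, -1.4]
width: 0.0288
```

Emit:
{"name": "arm_command", "arguments": {"commands": [[2.5,[0.2,0.7,-2],0],[2.5,[0,0,-3],0],[2.5,[0,0,-2.5],0],[2.5,[0,0,-2],0],[2.5,[0,0,-1],0],[2.5,[0,0,-0.5],0],[2.5,[0,0,0],0],[2.5,[0,0,0],0]]}}

```text
clock: 6.1
position: [0.6091, 0.2839, 0.0475]
ee_rot: [0.554, -0.553, 0.439, -0.44]
contact_force: [-0.0, 0.1, -1.2]
width: 0.0287
```

Run:
```python
from rig import manip
import cv2,numpy as np
s=manip.get_state();print(s["position"],s["contact_force"])
d=manip.get_image("wrist"); cv2.imwrite("pics/w3.png",d["pixels"][:,:,::-1])
```

```text
[0.6091394  0.28388843 0.04749717] [-0.00634834  0.11161231 -1.17913217]
```

View pics/w3.png

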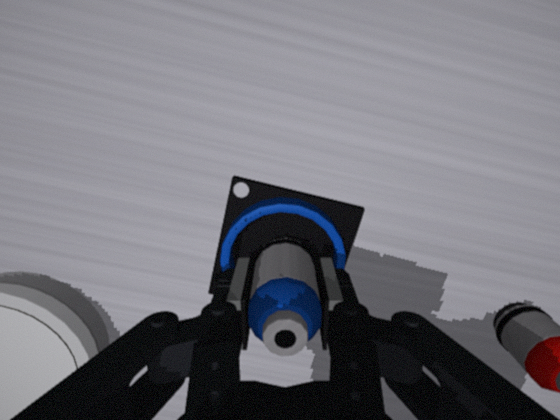

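Emit:
{"name": "arm_command", "arguments": {"commands": [[2.5,[0,0,-0.3],0],[2.5,[0,0,-0.2],0],[2.5,[0,0,0],0],[2.5,[0,0,0],0]]}}

```text
clock: 6.55
position: [0.6085, 0.2841, 0.0415]
ee_rot: [0.554, -0.554, 0.44, -0.44]
contact_force: [-0.6, -0.7, -1.1]
width: 0.0286
```

Emit:
{"name": "arm_command", "arguments": {"commands": [[2.5,[0,0,-0.1],0],[2.5,[0,0,0],0],[2.5,[0,0,0],0]]}}

```text
clock: 6.85
position: [0.6086, 0.2841, 0.0414]
ee_rot: [0.554, -0.554, 0.439, -0.44]
contact_force: [-1.1, -0.4, 5.7]
width: 0.0291
```

Emit:
{"name": "arm_command", "arguments": {"commands": [[3.2,[0,0,0],0],[3.6,[0,0,0],0],[4.5,[0,0,0],0],[6,[0,0,0],0],[7,[0,0,0.5],0],[7,[0,0,2],0],[7,[0,0,4],0],[7,[0,0,4],0],[7,[0,0,0],0]]}}

```text
clock: 7.75
position: [0.6122, 0.2854, 0.1525]
ee_rot: [0.558, -0.55, 0.437, -0.442]
contact_force: [1.0, -0.4, 0.1]
width: 0.0702
```

Run:
```python
from rig import manip
import cv2,numpy as np
s=manip.get_state();print(s["position"],s["contact_force"])
d=manip.get_image("wrist"); cv2.imwrite("pics/w4.png",d["pixels"][:,:,::-1])
```

```text
[0.61222531 0.28537712 0.1524626 ] [ 0.97004017 -0.36424401  0.08411272]
```

View pics/w4.png

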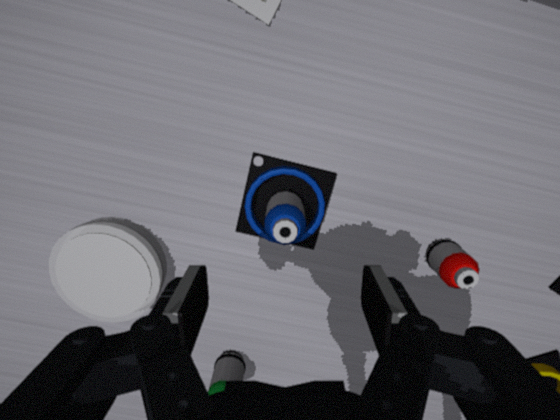

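Emit:
{"name": "arm_command", "arguments": {"commands": [[6.5,[-0.3,-3,0],0],[6.5,[-0.3,-3,0],0],[6.5,[-0.3,-3,0],0],[6.5,[-0.3,-3,0],0],[6.5,[-0.3,-2.7,0],0],[6.5,[0,0,0],0],[6.5,[0,0,-2],0],[6.5,[0,0,-2],0],[6.5,[0,0,0],0]]}}

```text
clock: 8.7
position: [0.5907, 0.1372, 0.1019]
ee_rot: [-0.552, 0.556, -0.442, 0.438]
contact_force: [-0.6, -0.2, -0.3]
width: 0.0648
```

```bash
cat >> h.py <<'E'
def chk(x,y,zt,name):
    from rig import manip
    s=manip.get_state();print(s["position"].round(4),s["contact_force"].round(1),s["qpos"][5].round(2))
    d=manip.get_image("wrist"); cv2.imwrite(f"pics/{name}.png",d["pixels"][:,:,::-1])
    W=cloud(d);ok=(d["range_z"]>.03)&(abs(W[...,2]-zt+.002)<.005)&(np.hypot(W[...,0]-x,W[...,1]-y)<.025)
    q=W[ok];print(len(q),(q.max(0)+q.min(0))/2,np.ptp(q,0))
E
python3 -c "
from h import *
chk(.593,.137,.05,'w5')"
```

```text
[0.5907 0.1372 0.1019] [-0.6 -0.2 -0.3] 1.46
809 [0.59506224 0.13797237 0.04702007] [0.02044073 0.02121722 0.0080353 ]
```

Emit:
{"name": "arm_command", "arguments": {"commands": [[6.5,[0.2,0,-2],0],[6.5,[0,0,-2],0],[6.5,[0,0,-1.5],0],[6.5,[0,0,-1],0],[6.5,[0,0,-0.6],0],[6.5,[0,0,0],0],[2.5,[0,0,0],0],[2.5,[0,0,0],0],[2.5,[0,0,0],0],[2.5,[0,0,0],0],[2.5,[0,0,0],0]]}}

```text
clock: 9.85
position: [0.5961, 0.1371, 0.0354]
ee_rot: [0.554, -0.553, 0.439, -0.44]
contact_force: [-1.3, 0.1, 6.3]
width: 0.0283
```

```bash
python3 -c "
from h import *
chk(.593,.137,.05,'w6')"
```

```text
[0.5961 0.1371 0.0354] [-1.3  0.1  6.3] 1.45
2472 [0.59730021 0.13946123 0.04799686] [0.02958973 0.04396964 0.00999164]
```

View pics/w6.png

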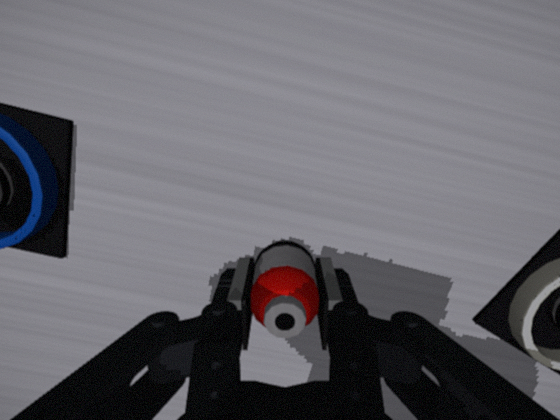

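Emit:
{"name": "arm_command", "arguments": {"commands": [[2.5,[0,0,1],0],[2.5,[0,0,3],0],[2.5,[0,0,4],0],[2.5,[0,0,4],0],[2.5,[0,-2,0],0],[2.5,[-0.1,-3.5,0],0],[2.5,[-0.1,-3.5,0],0],[2.5,[-0.1,-3.5,0],0],[2.5,[-0.1,-3.5,0],0],[2.5,[-0.1,-3.5,0],0],[2.5,[-0.1,-3.5,0],0],[2.5,[-0.1,-2.5,0],0]]}}

```text
clock: 11.1
position: [0.5879, -0.1203, 0.1543]
ee_rot: [-0.553, 0.554, -0.44, 0.44]
contact_force: [0.7, 0.7, -0.9]
width: 0.0284
```

Emit:
{"name": "arm_command", "arguments": {"commands": [[2.5,[-0.1,-1.7,0],0],[2.5,[-0.2,-1,0],0],[2.5,[0,0,-2],0],[2.5,[0,0,-2.5],0],[2.5,[0,0,-2],0],[2.5,[0,0,0],0],[2.5,[0,0,0],0]]}}

```text
clock: 11.8
position: [0.5854, -0.1444, 0.0894]
ee_rot: [-0.554, 0.554, -0.44, 0.439]
contact_force: [1.3, 0.3, -1.7]
width: 0.0286
```

Emit:
{"name": "arm_command", "arguments": {"commands": [[2.5,[0,0,-2],0],[2.5,[0,0,-1.5],0],[2.5,[0,0,-0.7],0],[2.5,[0,0,-0.3],0],[2.5,[0,0,-0.2],0],[2.5,[0,0,0],0],[2.5,[0,0,0],0]]}}

```text
clock: 12.5
position: [0.5859, -0.1452, 0.043]
ee_rot: [0.554, -0.554, 0.439, -0.44]
contact_force: [0.4, 0.4, -1.2]
width: 0.0282
```

Emit:
{"name": "arm_command", "arguments": {"commands": [[2.5,[0,0,-0.2],0],[2.5,[0,0,-0.1],0],[2.5,[0,0,0],0],[2.5,[0,0,0],0]]}}

```text
clock: 12.9
position: [0.5855, -0.1451, 0.0394]
ee_rot: [-0.554, 0.554, -0.44, 0.44]
contact_force: [-0.2, 0.3, 0.2]
width: 0.0287
```

Emit:
{"name": "arm_command", "arguments": {"commands": [[2.5,[0,0,-0.1],0],[2.5,[0,0,0],0],[2.5,[0,0,0],0]]}}

```text
clock: 13.2
position: [0.5855, -0.1451, 0.0394]
ee_rot: [0.554, -0.554, 0.439, -0.44]
contact_force: [-1.2, 0.5, 5.2]
width: 0.0288
```

Emit:
{"name": "arm_command", "arguments": {"commands": [[3.2,[0,0,0],0],[3.6,[0,0,0],0],[4.5,[0,0,0],0],[6,[0,0,0],0],[6.5,[0,0,0.5],0],[6.5,[0,0,2],0],[6.5,[0,0,4],0],[6.5,[0,0,4],0],[6.5,[0,0,0],0]]}}

```text
clock: 14.1
position: [0.5892, -0.1464, 0.1497]
ee_rot: [0.555, -0.552, 0.435, -0.444]
contact_force: [1.0, -0.1, -0.4]
width: 0.0649
```

```bash
python3 -c "
from h import *
chk(.5845,-.1448,.054,'w7')"
```

```text
[ 0.5892 -0.1464  0.1497] [ 1.  -0.1 -0.4] 0.98
532 [ 0.58430651 -0.14455163  0.05081022] [0.0198889  0.0208789  0.00760975]
```

View pics/w7.png

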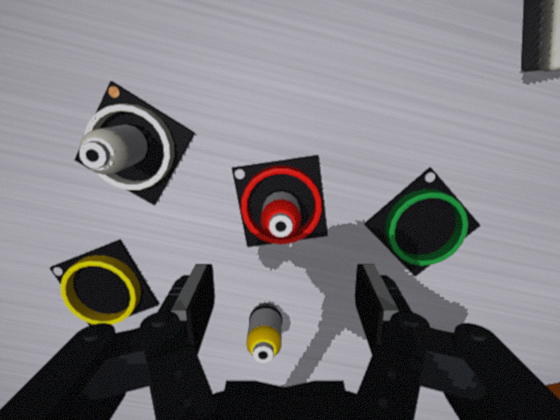

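Emit:
{"name": "arm_command", "arguments": {"commands": [[6.5,[-2.8,-0.3,0],0],[6.5,[-2.8,-0.3,0],0],[6.5,[-2.8,-0.3,0],0],[6.5,[-2.8,-0.2,0],0],[6.5,[0,0,0],0],[6.5,[0,0,-2],0],[6.5,[0,0,-2],0],[6.5,[0,0,0],0]]}}

```text
clock: 14.95
position: [0.4717, -0.155, 0.1006]
ee_rot: [-0.553, 0.554, -0.442, 0.438]
contact_force: [0.4, 0.2, 0.1]
width: 0.0653
```

```bash
python3 -c "
from h import *
chk(.472,-.156,.054,'w8')"
```

```text
[ 0.4717 -0.155   0.1006] [0.4 0.2 0.1] 0.88
851 [ 0.47296611 -0.15562599  0.05111183] [0.01981028 0.0211583  0.00821919]
```

Emit:
{"name": "arm_command", "arguments": {"commands": [[6.5,[0.1,0,-2],0],[6.5,[0,0,-2],0],[6.5,[0,0,-1.5],0],[6.5,[0,0,-0.8],0],[6.5,[0,0,-0.4],0],[6.5,[0,0,0],0],[2.5,[0,0,0],0],[2.5,[0,0,0],0],[2.5,[0,0,0],0],[2.5,[0,0,0],0],[2.5,[0,0,0],0]]}}

```text
clock: 16.1
position: [0.4749, -0.1562, 0.0372]
ee_rot: [0.554, -0.554, 0.439, -0.44]
contact_force: [0.1, 0.8, 5.5]
width: 0.0283
```

Emit:
{"name": "arm_command", "arguments": {"commands": [[2.5,[0,0,1],0],[2.5,[0,0,3],0],[2.5,[0,0,4],0],[2.5,[0,2,2],0],[2.5,[-0.1,3,0],0],[2.5,[-0.1,3,0],0],[2.5,[0,3,0],0],[2.5,[0,3,0],0],[2.5,[0,1,-2],0],[2.5,[0,0,-2.5],0],[2.5,[0,0,0],0],[2.5,[0,0,0],0]]}}

```text
clock: 17.3
position: [0.4721, -0.0061, 0.0915]
ee_rot: [-0.554, 0.554, -0.44, 0.439]
contact_force: [-0.2, -0.7, -1.3]
width: 0.0284
```

Emit:
{"name": "arm_command", "arguments": {"commands": [[2.5,[0,0,-2],0],[2.5,[0,0,-1.5],0],[2.5,[0,0,-0.7],0],[2.5,[0,0,-0.3],0],[2.5,[0,0,-0.3],0],[2.5,[0,0,-0.1],0],[2.5,[0,0,0],0],[2.5,[0,0,0],0]]}}

```text
clock: 18.1
position: [0.4727, -0.0061, 0.0427]
ee_rot: [0.554, -0.554, 0.439, -0.44]
contact_force: [0.1, -0.1, -3.2]
width: 0.0287
```

Emit:
{"name": "arm_command", "arguments": {"commands": [[2.5,[0,0,-0.1],0],[2.5,[0,0,-0.1],0],[2.5,[0,0,0],0],[2.5,[0,0,0],0]]}}

```text
clock: 18.5
position: [0.4727, -0.006, 0.0411]
ee_rot: [0.554, -0.554, 0.439, -0.44]
contact_force: [-0.5, -0.4, 5.0]
width: 0.0286
```

Emit:
{"name": "arm_command", "arguments": {"commands": [[3.2,[0,0,0],0],[3.6,[0,0,0],0],[4.5,[0,0,0],0],[6,[0,0,0],0],[6.5,[0,0,0.5],0],[6.5,[0,0,2],0],[6.5,[0,0,4],0],[6.5,[0,0,4],0],[6.5,[0,0,0],0]]}}

```text
clock: 19.4
position: [0.4763, -0.0066, 0.1506]
ee_rot: [0.556, -0.552, 0.436, -0.443]
contact_force: [0.5, 0.1, -0.1]
width: 0.0653
```

```bash
python3 -c "
from h import *
chk(.4703,-.006,.058,'w9')"
```

```text
[ 0.4763 -0.0066  0.1506] [ 0.5  0.1 -0.1] 1.18
564 [ 0.47110033 -0.00573855  0.05505377] [0.01982909 0.02106833 0.00810372]
```

View pics/w9.png

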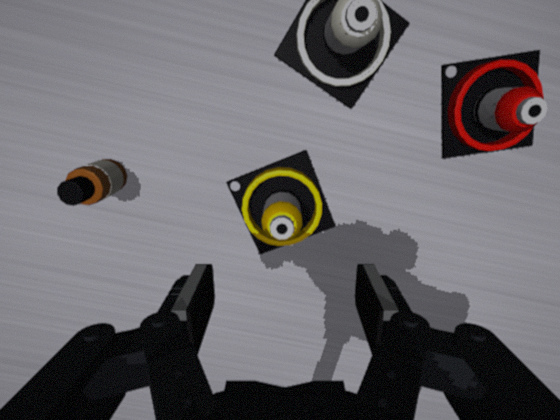

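Emit:
{"name": "arm_command", "arguments": {"commands": [[6.5,[-0.3,2,0],0],[6.5,[-0.4,3,0],0],[6.5,[-0.4,3,0],0],[6.5,[-0.4,3,0],0],[6.5,[-0.4,3,0],0],[6.5,[-0.4,3,0],0],[6.5,[-0.4,3,0],0],[6.5,[-0.4,3,0],0],[6.5,[-0.4,3,0],0],[6.5,[-0.4,3,0],0],[6.5,[-0.2,1.5,0],0],[6.5,[0,0,0],0]]}}

```text
clock: 20.65
position: [0.4307, 0.3, 0.1443]
ee_rot: [-0.554, 0.555, -0.439, 0.439]
contact_force: [0.1, -0.8, -0.8]
width: 0.0652
```

Emit:
{"name": "arm_command", "arguments": {"commands": [[6.5,[0,0,-2],0],[6.5,[0,0,-2],0],[6.5,[0,0,0],0]]}}

```text
clock: 20.95
position: [0.4294, 0.2964, 0.1027]
ee_rot: [-0.551, 0.556, -0.441, 0.439]
contact_force: [-0.6, 0.3, -0.1]
width: 0.0648
```

```bash
python3 -c "
from h import *
chk(.431,.2988,.058,'w10')"
```

```text
[0.4294 0.2964 0.1027] [-0.6  0.3 -0.1] 1.81
862 [0.43333226 0.30010812 0.05494312] [0.01926515 0.02104895 0.00788565]
```

Emit:
{"name": "arm_command", "arguments": {"commands": [[6.5,[0.1,0,-2],0],[6.5,[0,0,-2],0],[6.5,[0,0,-1.5],0],[6.5,[0,0,-0.8],0],[6.5,[0,0,-0.5],0],[6.5,[0,0,0],0],[2.5,[0,0,0],0],[2.5,[0,0,0],0],[2.5,[0,0,0],0],[2.5,[0,0,0],0],[2.5,[0,0,0],0]]}}

```text
clock: 22.1
position: [0.4329, 0.2993, 0.0382]
ee_rot: [0.554, -0.553, 0.439, -0.44]
contact_force: [-1.0, -0.8, 5.9]
width: 0.0287
```

Emit:
{"name": "arm_command", "arguments": {"commands": [[2.5,[0,0,1],0],[2.5,[0,0,3],0],[2.5,[0,0,4],0],[2.5,[0,0,4],0],[2.5,[0.5,-2,0],0],[2.5,[1,-3.5,0],0],[2.5,[1,-3.5,0],0],[2.5,[1,-3.5,0],0],[2.5,[1,-3.5,0],0],[2.5,[1,-3.5,0],0],[2.5,[1,-3.5,0],0],[2.5,[1,-3.5,0],0]]}}

```text
clock: 23.3
position: [0.5071, 0.0325, 0.1574]
ee_rot: [-0.554, 0.554, -0.44, 0.439]
contact_force: [1.2, 0.7, -1.8]
width: 0.0289
```

Emit:
{"name": "arm_command", "arguments": {"commands": [[2.5,[1,-3.5,0],0],[2.5,[1,-3.5,0],0],[2.5,[1,-3.5,0],0],[2.5,[1,-3.5,0],0],[2.5,[1,-3.5,0],0],[2.5,[1,-3.5,0],0],[2.5,[1,-3.5,0],0],[2.5,[1,-3.5,0],0],[2.5,[0.5,-2,0],0],[2.5,[0,0,0],0],[2.5,[0,0,0],0]]}}

```text
clock: 24.4
position: [0.5917, -0.2658, 0.1568]
ee_rot: [0.554, -0.554, 0.441, -0.439]
contact_force: [-0.2, 0.6, -1.8]
width: 0.0285
```

Emit:
{"name": "arm_command", "arguments": {"commands": [[2.5,[0.2,-0.25,-2],0],[2.5,[0,0,-3],0],[2.5,[0,0,-2.5],0],[2.5,[0,0,-1.5],0],[2.5,[0,0,-1],0],[2.5,[0,0,-0.5],0],[2.5,[0,0,-0.3],0],[2.5,[0,0,-0.2],0],[2.5,[0,0,0],0],[2.5,[0,0,0],0]]}}

```text
clock: 25.4
position: [0.5947, -0.2688, 0.048]
ee_rot: [0.554, -0.554, 0.439, -0.44]
contact_force: [-1.0, -0.1, -1.2]
width: 0.0286
```

Emit:
{"name": "arm_command", "arguments": {"commands": [[2.5,[0,0,-0.2],0],[2.5,[0,0,-0.2],0],[2.5,[0,0,-0.1],0],[2.5,[0,0,0],0],[2.5,[0,0,0],0]]}}

```text
clock: 25.9
position: [0.5944, -0.2686, 0.0423]
ee_rot: [-0.554, 0.554, -0.44, 0.44]
contact_force: [-0.0, -0.3, -1.2]
width: 0.0287
```

Emit:
{"name": "arm_command", "arguments": {"commands": [[2.5,[0,0,-0.1],0],[2.5,[0,0,0],0],[2.5,[0,0,0],0]]}}

```text
clock: 26.2
position: [0.5944, -0.2686, 0.0422]
ee_rot: [-0.554, 0.554, -0.439, 0.44]
contact_force: [-0.8, 0.6, 5.5]
width: 0.0287
```

Emit:
{"name": "arm_command", "arguments": {"commands": [[3.2,[0,0,0],0],[3.6,[0,0,0],0],[4.5,[0,0,0],0],[6,[0,0,0],0],[6.5,[0,0,0.5],0],[6.5,[0,0,2],0],[6.5,[0,0,4],0],[6.5,[0,0,4],0],[6.5,[0,0,4],0],[6.5,[-4,-3,3],0],[6.5,[-4,-3,0],0],[6.5,[0,0,0],0]]}}

```text
clock: 27.4
position: [0.5163, -0.3276, 0.214]
ee_rot: [-0.552, 0.554, -0.44, 0.441]
contact_force: [0.3, 0.8, -0.1]
width: 0.0646
```

Emit:
{"name": "arm_command", "arguments": {"commands": [[6.5,[-4,-3,0],0],[6.5,[-4,-3,0],0],[6.5,[-4,-3,0],0],[6.5,[-2,-3,0],0],[6.5,[0,0,0],0],[6.5,[0,0,0],0]]}}

```text
clock: 28.0
position: [0.3799, -0.4444, 0.2119]
ee_rot: [0.554, -0.553, 0.44, -0.44]
contact_force: [-0.1, 0.4, 0.0]
width: 0.0646
```

Run:
```python
from h import *
from rig import manip
T=dict(red=(.5845,-.1448,.054),yellow=(.4703,-.006,.058),green=(.5926,-.2684,.062),blue=(.6068,.2843,.066),white=(.607,-.02,.066),bottle=(.4625,.138,.058))
for n in("top","scene"):
    d=manip.get_image(n); cv2.imwrite(f"pics/{n}9.png",d["pixels"][:,:,::-1])
    W=cloud(d)
    for k,(x,y,z) in T.items():
        m=(d["range_z"]>.1)&(abs(W[...,2]-z)<.005)&(np.hypot(W[...,0]-x,W[...,1]-y)<.028)
        q=W[m]; print(n,k,len(q),(((q.max(0)+q.min(0))/2)[:2]-(x,y)).round(4),q[:,2].max().round(4))
```

```text
top red 75 [-0.0029  0.001 ] 0.0571
top yellow 73 [-0.0011 -0.0005] 0.0613
top green 74 [0.0005 0.0006] 0.0663
top blue 71 [-0.002  -0.0002] 0.0706
top white 69 [-0.0003  0.0003] 0.0703
top bottle 68 [-0.0009  0.0001] 0.0628
scene red 74 [0.0026 0.0002] 0.0574
scene yellow 68 [0.0011 0.0003] 0.0605
scene green 77 [0.0022 0.0019] 0.0655
scene blue 95 [-0.0003 -0.0008] 0.0685
scene white 89 [0.0017 0.0007] 0.0692
scene bottle 75 [ 0.001  -0.0004] 0.061
```

View pics/top9.png

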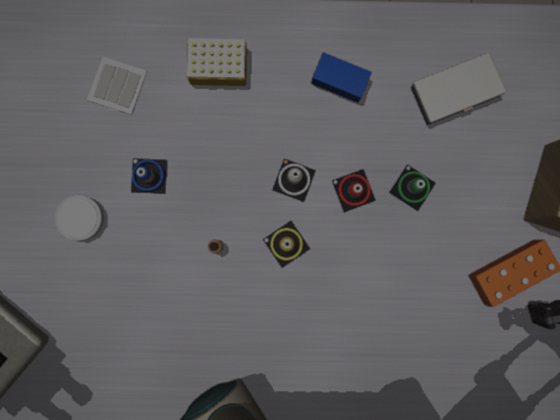

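```bash
python3 -c "
from rig import manip
s=manip.get_state();print(s['clock'],s['contact_force'])
print(manip.sign_off())"
```

```text
28.1 [-0.31382591  0.64938809  0.09718759]
the job is handed in; nothing more can be done
None
```

I put all four loose lenses (blue, red, yellow, then green) into the seats of their own colours and handed the job in at 28.1 s. No verdict was reported. Each lens was gripped on its straight side and lowered until the wrist force showed its foot on the seat floor. I then opened the fingers, lifted away and parked the arm clear.

- **Placing:** in the last top and scene images every lens is within about 3 mm of its seat's centre (limit 14.5 mm). Each stands upright with its foot down.
- **Height readings:** the highest range points read 2–5 mm above the nominal tops. The untouched white lens and bottle read about 3–5 mm high too, so I put this down to range noise.
- **Undisturbed objects:** the white lens and the oil bottle moved less than 2 mm, which is within the calibration error.
- **Cameras:** the top and scene views disagreed by up to about 5 mm (worst on the red lens, along x), well inside the tolerance. No check failed.

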